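# Load the tilt-out hopper, bolt it and snap the padlock shut

### The arm

A 6-joint arm with a two-finger parallel gripper is mounted at the origin on the work surface. World frame = base frame: x ahead of the robot, y to its left, z up, the work surface at z = 0. Lengths are in mm, angles in rad, forces in N, time in s.
With the tool pointing down it reaches from about 350 to 975 mm from the base axis. Payload 7.1 kg.
Tool frame: the origin (TCP) lies at the very end of the fingers, on their centre line; the grasp point (between the pads) lies 19 mm behind it; z points along the fingers, y is the line along which they close (so a half turn about z gives the same grasp; the last joint's range is limited). The gripper opens to 88 mm and grips with 3 to 60 N. Pads are 20 mm wide; open, the fingers measure 115 mm over their backs; the gripper's body (75 mm by 178 mm) begins 61 mm behind the grasp point.
Start: joints at [-1.299, 0.423, 1.63, -0, 1.089, -0.019], TCP at [179.217, -598.737, 222.675] pointing down, gripper open.
Joint ranges: [-3, 3], [-0.9, 2.11], [0.09, 2.58], [-1.31, 4.45], [0.11, 2.69], [-2.54, 2.54]. Speed limits (rad/s): [2.39, 2.39, 3.01, 3.14, 3.14, 3.14].

### API

Orientations are given as a rotation vector (axis times angle).
In Python, from workcell import ctrl gives the robot as it stands. The module is installed in compiled form; this text tells all that it offers.
- The arm moves only by the shell command python3 -m inch 'ROWS'. ROWS is JSON, a list of rows, each a list of 7 numbers: the shift along the tool's x, y, z scaled (see below), then the turn, a rotation vector about the tool's x, y, z scaled (see below), then the closure, from -1 (fully open) to 1 (shut). In form: [[tx, ty, tz, wx, wy, wz, hand], ...]. A call has 1 to 10 rows; each row is the pose to reach, as a shift and turn from the pose commanded when the call began, along the tool's axes at that moment; what a row does not reach only later rows make up. The controller multiplies each number of a shift by 0.15 m and each number of a turn by pi/4 rad. A row lasts 1/8 s, in which the tool goes at most 62.5 mm and 10.7 degrees, less where a joint would pass 70% of its speed; a pose out of reach is approached as far as the arm can. A call with a number of a shift or a turn outside -1 to 1 is refused whole. A call with a gripper value outside its range is refused whole. The fingers move at their own pace and stop on an object; the grip force is fixed at half the most. Time passes only in rows, so rows that repeat a pose let the fingers close. It gives the time, the measured TCP pose, the force, the opening and the grip force at its end, in the units of the state.
- ctrl.get_obs(): the state, without advancing time (a new reading comes with each control period).
- ctrl.get_image(name): name is "side" or "top" or "wrist"; returns the picture (400x640x3 uint8, red, green, blue); there is no depth.
- ctrl.camera_params(name): a dict with "vfov" (degrees; the focal length in pixels is half the picture's height over the tangent of half this angle, whatever the lens; pixels are square), "cx", "cy" (the principal point, pixels), "distortion" ([k1, k2, p1, p2, k3] as OpenCV has them; the pictures are not rectified), "eye" and "attitude" of the camera in the world; the wrist camera has in their place "tool_from_camera" (4x4, takes a point from camera to tool coordinates, whose origin is the TCP and whose axes are the flange's). Camera axes: x right, y up, looking along -z (the intrinsics and any distortion apply to the point x, -y, -z); pixel columns grow to the right and rows downward; lengths in mm; the calibration is good to about 2 mm. A picture is of the moment at which its call begins: read the wrist's pose just before it. camera_params takes no time and is no camera call.
- ctrl.close_job(): hands the job in; it is judged then, once.
The state is a dict: "t": time; "qpos": joint angles; "qvel": joint speeds; "joint_torque": joint torques, N m; "ee_pos": TCP position; "orientation": TCP orientation; "ft_force": force on the tool from outside, world axes, zero at the start; "moment": the same for the moment, N m; "width": finger opening in mm; "grasp_force": force on a finger pad.
Only numpy, scipy, OpenCV 4.12 (cv2) and the standard library are available. Lean on these libraries where they do the work, as an engineer would, in place of code of your own. Each camera call takes 0.05 s, during which the arm holds its last target. There are 200 camera calls.

### The job

Put every red fence-post insulator that lies on the cart into the tilted-out gray hopper, then push the hopper shut. Slide the steel bolt on top fully across through the hopper's keeper, and finally press the padlock's shackle down through the bolt's eye until it clicks home. Leave the other things on the cart where they are.

Things in the scene. Friction and masses are not known exactly. Their poses are not given: they have to be found in the camera images.
- rack: Fixed sheet-steel housing of the tilt-out hopper, 152 mm deep (x = 0 to 152 mm), 284 mm wide (y = -142 to 142 mm), top at 178 mm. Origin on the cart top below the middle of its front face; x points away from the robot into the housing, y left along the front, z up. A sliding bolt lies on its top along y, 25 mm behind the front; a padlock is held at its left side.
- padlock_top (a point): Centre of the top face of the fixed brass padlock body (66 mm along the rack's x, 28 mm thick, 62 mm high), held upright in a cradle at the housing's left side; 178 mm above the cart top.
- hopper (a joint): Gray plastic hopper hinged along its lower front edge: 0 = shut (front panel upright, mouth under the housing's top), about 0.85 rad = stop, tilted out towards the robot. A little stiff (0.3 N m), falls outwards by its weight when well open; about 10 N at the rim shuts it and it then stays shut.
- hopper_hinge (a point): Middle of the hopper's hinge line, 18 mm above the cart top in the plane of the housing's front. Turns with the hopper: z up along the inside of its front panel (150 mm high, 268 wide, 6 thick), x backwards into the hopper, y left. V-shaped inside: 30 mm of floor, then a back plate rising at 45 degrees to x = 117, z = 86 mm; side walls at y = +-131 mm.
- hopper_rim (a point): Middle of the front panel's top edge, 150 mm from the hinge. Fully out it stands 113 mm in front of the housing and 117 mm above the cart top; the mouth is the gap of about 100 mm between it and the housing's top. A keeper arch (24 mm wide, centred 105 mm to the left) stands on it, reaching 59 mm back and 35 mm up; shut, the bolt passes through it.
- bolt (a joint): Flat steel bolt sliding along the rack's y: 0 = drawn back to the right, 0.127 m = stop, fully across to the left: through the hopper's keeper, the eye at its left end beneath the free leg of the padlock's shackle. Stays where left; about 2 N moves it.
- bolt_knob (a point): Centre of the bolt's upright square knob, 18 x 18 mm and 36 mm high (190 to 226 mm above the cart top). Slides with the bolt; can be pushed or pinched.
- shackle (a joint): Padlock shackle pushed down into the lock: 0 = up and open, 0.03 m = fully home and locked. A hidden spring pawl resists with up to about 15 N until 22 mm, then snaps it home; let go earlier it is not locked.
- shackle_top (a point): Middle of the flat crown on top of the U-shaped steel shackle (49 mm wide along the rack's x, bar 9 mm thick, crown 26 x 9 mm). About 247 mm above the cart top when up, 217 mm when locked.
- insulator0_mid (a point): Red plastic fence-post insulator, may be absent: centre, half-way up. Foot plate 72 x 36 mm and 12 mm thick; on it a neck 52 mm long (x) and 20 mm wide (y), ending in two claw prongs (each 14 mm long, centred 19 mm from the middle) with a gap between; 48 mm high over all. x along the foot, y across, z up out of the foot. About 60 g.
- insulator1_mid (a point): Red plastic fence-post insulator, may be absent: centre, half-way up. Foot plate 72 x 36 mm and 12 mm thick; on it a neck 52 mm long (x) and 20 mm wide (y), ending in two claw prongs (each 14 mm long, centred 19 mm from the middle) with a gap between; 48 mm high over all. x along the foot, y across, z up out of the foot. About 60 g.
- insulator2_mid (a point): Red plastic fence-post insulator, may be absent: centre, half-way up. Foot plate 72 x 36 mm and 12 mm thick; on it a neck 52 mm long (x) and 20 mm wide (y), ending in two claw prongs (each 14 mm long, centred 19 mm from the middle) with a gap between; 48 mm high over all. x along the foot, y across, z up out of the foot. About 60 g.
- insulator3_mid (a point): Red plastic fence-post insulator, may be absent: centre, half-way up. Foot plate 72 x 36 mm and 12 mm thick; on it a neck 52 mm long (x) and 20 mm wide (y), ending in two claw prongs (each 14 mm long, centred 19 mm from the middle) with a gap between; 48 mm high over all. x along the foot, y across, z up out of the foot. About 60 g.
- insulator4_mid (a point): Red plastic fence-post insulator, may be absent: centre, half-way up. Foot plate 72 x 36 mm and 12 mm thick; on it a neck 52 mm long (x) and 20 mm wide (y), ending in two claw prongs (each 14 mm long, centred 19 mm from the middle) with a gap between; 48 mm high over all. x along the foot, y across, z up out of the foot. About 60 g.
- tub_mid (a point): Bystander, to be left alone: squat white screw-top jar, 66 mm across, 60 mm high; centre.
- tin_mid (a point): Bystander, to be left alone: paper-wrapped tin, 60 mm across, 70 mm high; centre.
- plier_mid (a point): Bystander, to be left alone: galvanized steel fence plier lying flat, 220 mm long along its x; near its middle.
- tile_mid (a point): Bystander, to be left alone: yellow ceramic tile 100 x 100 x 8 mm; centre.
- mug_mid (a point): Bystander, to be left alone: white mug, 80 mm across, 90 mm high; centre of the body.
- driver_mid (a point): Bystander, to be left alone: screwdriver lying flat along its x; on its axis.
There are look-alikes about, which are no part of the job. What is shaped like the part that bears insulator1_mid but black or brown is not meant. What is shaped like the part that bears insulator2_mid but pink or turquoise is not meant.

How it is judged (in metres and radians):
On the way, in this order (a step that is already met when the one before it is completed fails the run):
1. all insulators are in the hopper while it is tilted out (x of insulator0_mid in the frame of hopper_hinge between 0 and 0.12 m and y of insulator0_mid in the frame of hopper_hinge between -0.128 and 0.128 m and z of insulator0_mid in the frame of hopper_hinge between 0 and 0.145 m and x of insulator1_mid in the frame of hopper_hinge between 0 and 0.12 m and y of insulator1_mid in the frame of hopper_hinge between -0.128 and 0.128 m and z of insulator1_mid in the frame of hopper_hinge between 0 and 0.145 m and x of insulator2_mid in the frame of hopper_hinge between 0 and 0.12 m and y of insulator2_mid in the frame of hopper_hinge between -0.128 and 0.128 m and z of insulator2_mid in the frame of hopper_hinge between 0 and 0.145 m and x of insulator3_mid in the frame of hopper_hinge between 0 and 0.12 m and y of insulator3_mid in the frame of hopper_hinge between -0.128 and 0.128 m and z of insulator3_mid in the frame of hopper_hinge between 0 and 0.145 m and x of insulator4_mid in the frame of hopper_hinge between 0 and 0.12 m and y of insulator4_mid in the frame of hopper_hinge between -0.128 and 0.128 m and z of insulator4_mid in the frame of hopper_hinge between 0 and 0.145 m and value of joint hopper above 0.3 rad), for 0.2 s.
2. the hopper is shut (value of joint hopper below 0.05 rad), for 0.2 s.
3. the bolt is fully across (value of joint hopper below 0.05 rad and value of joint bolt above 0.12 m), for 0.2 s.
4. the shackle is pressed home (all of step 3 and value of joint shackle above 0.027 m), for 0.2 s.
At the end, for the whole second after the job is handed in: Every insulator present is inside the hopper, the hopper is shut (within 0.05 rad), the bolt is across (at least 120 of 127 mm), the shackle is home (at least 27 of 30 mm) (all of step 4 and x of insulator0_mid in the frame of hopper_hinge between 0 and 0.12 m and y of insulator0_mid in the frame of hopper_hinge between -0.128 and 0.128 m and z of insulator0_mid in the frame of hopper_hinge between 0 and 0.145 m and x of insulator1_mid in the frame of hopper_hinge between 0 and 0.12 m and y of insulator1_mid in the frame of hopper_hinge between -0.128 and 0.128 m and z of insulator1_mid in the frame of hopper_hinge between 0 and 0.145 m and x of insulator2_mid in the frame of hopper_hinge between 0 and 0.12 m and y of insulator2_mid in the frame of hopper_hinge between -0.128 and 0.128 m and z of insulator2_mid in the frame of hopper_hinge between 0 and 0.145 m and x of insulator3_mid in the frame of hopper_hinge between 0 and 0.12 m and y of insulator3_mid in the frame of hopper_hinge between -0.128 and 0.128 m and z of insulator3_mid in the frame of hopper_hinge between 0 and 0.145 m and x of insulator4_mid in the frame of hopper_hinge between 0 and 0.12 m and y of insulator4_mid in the frame of hopper_hinge between -0.128 and 0.128 m and z of insulator4_mid in the frame of hopper_hinge between 0 and 0.145 m); the robot touches nothing.
It fails at once if a bystander (jar, tin, plier, tile, mug or screwdriver) is moved more than 50 mm (distance of any of tub_mid, tin_mid, plier_mid, tile_mid, mug_mid, driver_mid from where it was at the start of the episode above 0.05 m).
Of insulator0, insulator1, insulator2, insulator3, insulator4 only 3 to 5 are there at a start; the rules pass over those that are not, and their reading is None.
At some moment in a run one of insulator0, insulator1, insulator2, insulator3, insulator4 may be knocked a few centimetres aside while the robot is not near it.
Once in a run the grip may slacken for a moment while it holds something.
It also fails if it takes over 210 s, if anything falls off the work surface, if the arm or the gripper's body presses on something with over 40 N, if the wrist force passes 120 N, or if a joint passes its speed limit or range.

## Working session

There is one attempt and no reset: what is moved stays moved. The work goes in short steps, Python scripts to look and compute and a shell command to move; the robot and the scene stay as the last step left them, time stands still between calls to the robot, and variables do not carry over. Pictures are saved under pics/ and viewed, at most 14 in all, crops included, and the job is handed in when it is done.

```bash
mkdir -p pics
python3 - <<'E'
from workcell import ctrl
import cv2
for n in ("top","side"):
    im=ctrl.get_image(n); cv2.imwrite(f"pics/{n}0.png",im[:,:,::-1]); print(n,ctrl.camera_params(n))
print(ctrl.camera_params("wrist")); print(ctrl.get_obs())
E
```

```text
top {'vfov': 53.180433594794195, 'cx': 320.47065659972213, 'cy': 206.30713113311222, 'distortion': array([-0.09805817,  0.        ,  0.        ,  0.        ,  0.        ]), 'eye': array([ 209.67642013,   47.25575259, 1635.1659918 ]), 'attitude': array([ 0.16496416, -0.16614396, -1.60675022])}
side {'vfov': 48.63051830328486, 'cx': 310.57164525438833, 'cy': 202.20016668931459, 'distortion': array([-0.01119603,  0.        ,  0.        ,  0.        ,  0.        ]), 'eye': array([ 388.8870349 , 1040.76564377, 1355.76275925]), 'attitude': array([ 0.05920849, -1.05962083, -2.81752043])}
{'vfov': 60.61207707257437, 'cx': 323.72518367561565, 'cy': 196.4178222196093, 'distortion': array([0.01592626, 0.        , 0.        , 0.        , 0.        ]), 'tool_from_camera': array([[ 1.71493937e-03,  9.62265557e-01,  2.72106700e-01,
         7.50548125e+01],
       [ 9.99997893e-01, -1.95713415e-03,  6.18680178e-04,
         5.92305100e-01],
       [ 1.12788394e-03,  2.72105066e-01, -9.62266887e-01,
        -1.62073473e+02],
       [ 0.00000000e+00,  0.00000000e+00,  0.00000000e+00,
         1.00000000e+00]])}
{'t': 0.1, 'qpos': array([-1.29899389e+00,  4.23764339e-01,  1.63061041e+00, -1.47493015e-05,
        1.08859527e+00, -1.89764913e-02]), 'qvel': array([-0.0004417 ,  0.00118574, -0.00220919,  0.00018136, -0.00185952,
        0.00143257]), 'joint_torque': array([-3.22409073e-05, -5.45614386e+01, -2.74324429e+01,  6.45086635e-02,
        1.88385998e-02, -3.75651348e-05]), 'ee_pos': array([ 179.08629184, -598.26773597,  221.98072402]), 'orientation': array([-3.10709555e+00, -4.54959932e-01,  2.93002951e-04]), 'ft_force': array([-0.92890456,  0.55674922, -0.47889024]), 'moment': array([ 0.00935127,  0.04854904, -0.03006291]), 'grasp_force': 0.0, 'width': 87.755589899846}
```

View pics/top0.png

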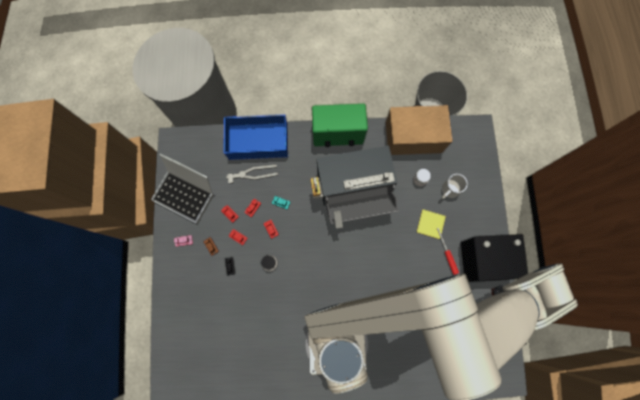

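View pics/side0.png

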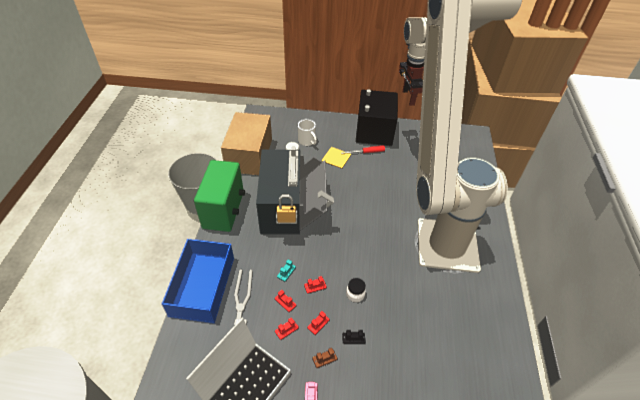

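The top view shows four red insulators at about (230,213), (253,207), (237,237) and (271,229). The look-alikes are black, brown, turquoise and pink. The rack is near (357,180) with its hopper facing down in the image. In the side view the rack is at (280,190) with the padlock at (287,210).

```bash
cat > h.py <<'E'
from workcell import ctrl
import numpy as np, cv2
from scipy.spatial.transform import Rotation as R
def cam(n,obs=None):
    p=ctrl.camera_params(n); f=200/np.tan(np.radians(p["vfov"]/2))
    K=np.array([[f,0,p["cx"]],[0,f,p["cy"]],[0,0,1]]); d=np.array(p["distortion"])
    if n=="wrist":
        o=obs or ctrl.get_obs(); T=np.array(p["tool_from_camera"]); Rt=R.from_rotvec(o["orientation"]).as_matrix()
        Rc=Rt@T[:3,:3]; e=o["ee_pos"]+Rt@T[:3,3]
    else: Rc=R.from_rotvec(p["attitude"]).as_matrix(); e=np.array(p["eye"])
    return K,d,Rc,e
def ray(c,uv):
    K,d,Rc,e=c; u=cv2.undistortPoints(np.array(uv,float).reshape(-1,1,2),K,d).reshape(-1,2)
    v=np.c_[u[:,0],-u[:,1],-np.ones(len(u))]@Rc.T
    return e,v/np.linalg.norm(v,axis=1)[:,None]
def onz(c,uv,z):
    e,v=ray(c,uv); return e+v*((z-e[2])/v[:,2])[:,None]
def tri(c1,p1,c2,p2):
    e1,v1=ray(c1,p1); e2,v2=ray(c2,p2); out=[]
    for a,b in zip(v1,v2):
        s,t=np.linalg.lstsq(np.c_[a,-b],e2-e1,rcond=None)[0]
        x,y=e1+s*a,e2+t*b; out.append(np.r_[(x+y)/2,np.linalg.norm(x-y)])
    return np.array(out)
def proj(c,P):
    K,d,Rc,e=c; q=(np.atleast_2d(P)-e)@Rc; q=q*[1,-1,-1]
    return cv2.projectPoints(q,np.zeros(3),np.zeros(3),K,d)[0].reshape(-1,2)
def red(im):
    h=cv2.cvtColor(im,cv2.COLOR_RGB2HSV); m=((h[:,:,0]<6)|(h[:,:,0]>174))&(h[:,:,1]>170)&(h[:,:,2]>70)
    return m.astype(np.uint8)
E
python3 - <<'E'
from h import *
np.set_printoptions(precision=1,suppress=True)
print("base px",proj(cam("top"),[[0,0,0],[500,0,0]]))
for n in ("top","side"):
    im=cv2.imread(f"pics/{n}0.png"); m=red(im[:,:,::-1].copy()); c=cam(n)
    k,_,st,ce=cv2.connectedComponentsWithStats(m)
    for s,q in zip(st[1:],ce[1:]):
        if s[4]>15: print(n,s[4],q,onz(c,[q],20))
def crop(n,x,y,w,h,s):
    im=cv2.imread(f"pics/{n}0.png"); return cv2.resize(im[y:y+h,x:x+w],None,fx=s,fy=s,interpolation=cv2.INTER_CUBIC)
a=crop("top",300,145,110,100,5);b=crop("side",245,130,100,110,5)
cv2.imwrite("pics/cr1.png",a);cv2.imwrite("pics/cr2.png",b)
E
```

```text
base px [[336.2 344.1]
 [330.3 219.4]]
top 97 [252.5 207.3] [[561.  320.4  20. ]]
top 99 [229.1 213.4] [[539.5 418.1  20. ]]
top 92 [270.2 228.5] [[469.1 248.3  20. ]]
top 94 [237.1 236.6] [[441.4 384.8  20. ]]
top 114 [451.3 262.6] [[ 297.1 -482.    20. ]]
side 116 [373.8 148.9] [[ 297.3 -475.3   20. ]]
side 220 [314.9 284.8] [[469.2 254.1  20. ]]
side 221 [285.  300.9] [[560.7 329.4  20. ]]
side 234 [318.2 322.7] [[440.5 391.6  20. ]]
side 237 [286.4 328.4] [[539.  425.7  20. ]]
```

View pics/cr1.png

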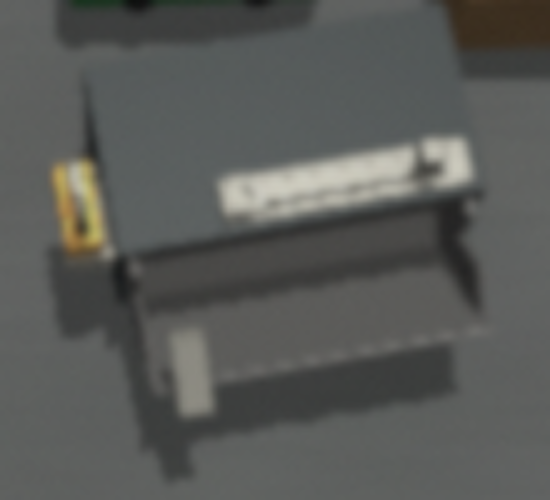

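View pics/cr2.png

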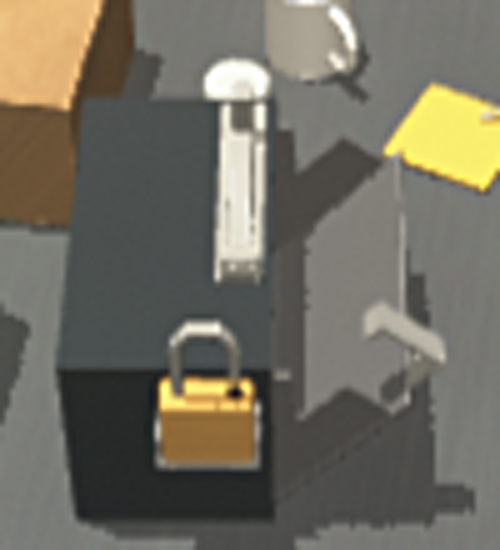

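Crop 1 shows the housing's top corners, in crop pixels: front left (112,258), front right (480,190), back left (85,70), back right (445,5). The bolt is on top, and the keeper is on the rim near (190,370). Crop 2 shows the same corners at (272,368), (270,98) and (58,370), and the shackle crown at (203,327).

Run:
```python
from h import *
np.set_printoptions(precision=1,suppress=True)
t=np.array([[112,258],[480,190],[85,70],[445,5]])/5+[300,145]
s=np.array([[272,368],[270,98],[58,370],[85,98]])/5+[245,130]
ct,cs=cam("top"),cam("side")
a,b=onz(ct,t,178),onz(cs,s,178)
for q in(a,b):
    print(q); print("w",np.linalg.norm(q[0]-q[1]),"d",np.linalg.norm(q[0]-q[2]),"yaw",np.degrees(np.arctan2(*(q[0]-q[1])[[1,0]]))-90)
print(tri(ct,t,cs,s))
print("crown side z247",onz(cs,[[245+203/5,130+324/5]],249),"top",onz(ct,[[300+78/5,145+195/5]],240))
```

```text
[[ 556.5   30.8  178. ]
 [ 597.5 -250.   178. ]
 [ 705.3   45.1  178. ]
 [ 746.7 -235.4  178. ]]
w 283.7993554813388 d 149.49663653654616 yaw 8.320683749207006
[[ 556.2   30.5  178. ]
 [ 600.7 -248.3  178. ]
 [ 704.9   54.   178. ]
 [ 745.  -227.1  178. ]]
w 282.3162051425577 d 150.55587195426233 yaw 9.082429077031023
[[ 556.2   30.8  178.4    0.2]
 [ 599.8 -250.8  175.2    2.9]
 [ 708.2   45.1  167.6    1.1]
 [ 748.8 -237.   169.2    2.2]]
crown side z247 [[598.1  59.2 249. ]] top [[589.5  54.  240. ]]
```

```bash
cat >> h.py <<'E'
def theta(o=None):
    o=o or ctrl.get_obs(); M=R.from_rotvec(o["orientation"]).as_matrix(); return np.degrees(np.arctan2(M[1,0],M[0,0]))
RO=np.array([577.5,-109.5]); YAW=8.5
def rk(x,y):
    a=np.radians(YAW); return RO+x*np.array([np.cos(a),np.sin(a)])+y*np.array([-np.sin(a),np.cos(a)])
def plan(wps,start=None):
    "wps: (x,y,z,theta); prints scaled tool shifts and turn of each leg, tool kept vertical"
    o=ctrl.get_obs(); M=R.from_rotvec(o["orientation"]).as_matrix()
    p=np.array(o["ee_pos"]); first=True
    for w in wps:
        th=theta(o) if first else pth
        n=max(1,int(np.ceil(max(np.max(np.abs(w[:3]-p))/140,abs(w[3]-th)/44))))
        for i in range(1,n+1):
            q=p+(np.array(w[:3])-p)*i/n; t=th+(w[3]-th)*i/n
            a=np.radians(t); Mt=np.array([[np.cos(a),np.sin(a),0],[np.sin(a),-np.cos(a),0],[0,0,-1]])
            d=M.T@(q-(p+(np.array(w[:3])-p)*(i-1)/n))/150; r=R.from_matrix(M.T@Mt).as_rotvec()/(np.pi/4)
            L=np.linalg.norm(d)*150
            print(np.round(np.r_[d,r],3).tolist(),"rows>=%d"%np.ceil(max(L/55,np.degrees(np.linalg.norm(r))*np.pi/4/10)), "->",np.round(q).tolist(),round(t,1))
            M=Mt
        p=np.array(w[:3],float); pth=w[3]; first=False
E
python3 -c "
from h import *
plan([(179,-598,400,16.7),(420,-420,400,16.7),(520,-180,400,60),(520,120,400,100),(490,412,300,100)])"
```

```text
[-0.0, -0.002, -0.593, -0.002, -0.0, -0.0] rows>=2 -> [179.0, -598.0, 311.0] 16.7
[-0.0, -0.001, -0.593, 0.0, 0.0, -0.0] rows>=2 -> [179.0, -598.0, 400.0] 16.7
[0.94, -0.337, 0.0, 0.0, 0.0, 0.0] rows>=3 -> [300.0, -509.0, 400.0] 16.7
[0.94, -0.337, 0.0, 0.0, 0.0, 0.0] rows>=3 -> [420.0, -420.0, 400.0] 16.7
[0.549, -0.67, 0.0, 0.0, 0.0, -0.481] rows>=3 -> [470.0, -300.0, 400.0] 38.3
[0.758, -0.421, 0.0, 0.0, 0.0, -0.481] rows>=3 -> [520.0, -180.0, 400.0] 60.0
[0.577, -0.333, 0.0, 0.0, 0.0, -0.296] rows>=2 -> [520.0, -80.0, 400.0] 73.3
[0.639, -0.191, 0.0, 0.0, 0.0, -0.296] rows>=2 -> [520.0, 20.0, 400.0] 86.7
[0.666, -0.039, 0.0, 0.0, 0.0, -0.296] rows>=2 -> [520.0, 120.0, 400.0] 100.0
[0.651, 0.047, 0.222, 0.0, 0.0, 0.0] rows>=2 -> [510.0, 217.0, 367.0] 100.0
[0.651, 0.047, 0.222, 0.0, 0.0, 0.0] rows>=2 -> [500.0, 315.0, 333.0] 100.0
[0.651, 0.047, 0.222, 0.0, 0.0, 0.0] rows>=2 -> [490.0, 412.0, 300.0] 100.0
```

```bash
python3 -m inch '[[0,0,-1,0,0,0,-1],[0,0,-1,0,0,0,-1],[0,0,-1,0,0,0,-1],[0,0,-1,0,0,0,-1]]'
python3 -m inch '[[0.94,-0.34,-0.2,0,0,0,-1],[0.94,-0.34,-0.2,0,0,0,-1],[0.94,-0.34,-0.2,0,0,0,-1],[0.94,-0.34,-0.2,0,0,0,-1]]'
python3 -m inch '[[0.94,-0.34,0,0,0,0,-1],[0.94,-0.34,0,0,0,0,-1],[0.94,-0.34,0,0,0,0,-1],[0.94,-0.34,0,0,0,0,-1]]'
python3 -m inch '[[0.55,-0.67,0,0,0,-0.48,-1],[0.55,-0.67,0,0,0,-0.48,-1],[0.55,-0.67,0,0,0,-0.48,-1],[0.55,-0.67,0,0,0,-0.48,-1]]'
python3 -m inch '[[0.76,-0.42,0,0,0,-0.48,-1],[0.76,-0.42,0,0,0,-0.48,-1],[0.76,-0.42,0,0,0,-0.48,-1],[0.76,-0.42,0,0,0,-0.48,-1]]'
python3 -m inch '[[0.9,-0.4,0,0,0,-0.45,-1],[0.9,-0.4,0,0,0,-0.45,-1],[0.9,-0.4,0,0,0,-0.45,-1],[0.9,-0.4,0,0,0,-0.45,-1]]'
python3 -m inch '[[0.9,-0.05,0,0,0,-0.45,-1],[0.9,-0.05,0,0,0,-0.45,-1],[0.9,-0.05,0,0,0,-0.45,-1],[0.9,-0.05,0,0,0,-0.45,-1]]'
python3 -c "
from h import *
plan([(490,412,300,100)])"
```

```text
t: 0.6
ee_pos: [179.4, -599.5, 374.6]
orientation: [3.105, 0.455, 0.001]
ft_force: [-0.1, -0.4, -0.7]
width: 88.3
grasp_force: 0.0
t: 1.1
ee_pos: [300.8, -507.9, 400.8]
orientation: [-3.105, -0.46, 0.001]
ft_force: [-0.1, -0.6, -0.2]
width: 87.7
grasp_force: 0.0
t: 1.6
ee_pos: [420.2, -419.7, 400.6]
orientation: [-3.106, -0.458, 0.003]
ft_force: [1.5, -0.2, 0.8]
width: 87.6
grasp_force: 0.0
t: 2.1
ee_pos: [469.5, -301.3, 402.0]
orientation: [-2.969, -1.027, 0.002]
ft_force: [0.2, -1.0, -0.1]
width: 87.8
grasp_force: 0.0
t: 2.6
ee_pos: [520.5, -181.8, 402.3]
orientation: [2.725, 1.563, -0.002]
ft_force: [-0.4, -0.6, 0.2]
width: 87.8
grasp_force: 0.0
t: 3.1
ee_pos: [536.8, -34.3, 402.6]
orientation: [2.406, 2.02, -0.001]
ft_force: [0.2, -0.8, 0.3]
width: 87.7
grasp_force: 0.0
t: 3.6
ee_pos: [552.9, 99.3, 402.4]
orientation: [2.015, 2.41, -0.001]
ft_force: [0.3, -0.1, 0.1]
width: 87.7
grasp_force: 0.0
[0.709, -0.014, 0.227, -0.001, 0.001, 0.002] rows>=3 -> [532.0, 204.0, 368.0] 100.1
[0.709, -0.015, 0.228, 0.0, 0.0, 0.002] rows>=3 -> [511.0, 308.0, 334.0] 100.1
[0.709, -0.016, 0.228, 0.0, 0.0, 0.002] rows>=3 -> [490.0, 412.0, 300.0] 100.0
```

```bash
python3 -m inch '[[0.71,-0.01,0.23,0,0,0,-1],[0.71,-0.01,0.23,0,0,0,-1],[0.71,-0.01,0.23,0,0,0,-1]]' >/dev/null
python3 -m inch '[[0.71,-0.01,0.23,0,0,0,-1],[0.71,-0.01,0.23,0,0,0,-1],[0.71,-0.01,0.23,0,0,0,-1]]' >/dev/null
python3 -m inch '[[0.71,-0.01,0.23,0,0,0,-1],[0.71,-0.01,0.23,0,0,0,-1],[0.71,-0.01,0.23,0,0,0,-1],[0.71,-0.01,0.23,0,0,0,-1],[0.71,-0.01,0.23,0,0,0,-1]]'
cat > look.py <<'E'
import sys
from h import *
np.set_printoptions(precision=1,suppress=True)
def look(name=None,s=None):
    o=ctrl.get_obs(); im=ctrl.get_image("wrist"); c=cam("wrist",o)
    m=cv2.morphologyEx(red(im),cv2.MORPH_CLOSE,np.ones((5,5)))
    for q in cv2.findContours(m,cv2.RETR_EXTERNAL,cv2.CHAIN_APPROX_NONE)[0]:
        if cv2.contourArea(q)<300: continue
        # foot outline: fit rectangle on the plane z=12 (top of foot)
        P=onz(c,q.reshape(-1,2),12)[:,:2].astype(np.float32)
        ct,wh,a=cv2.minAreaRect(P)
        if wh[0]<wh[1]: a+=90; wh=wh[::-1]
        M=cv2.moments(q); uv=(M["m10"]/M["m00"],M["m01"]/M["m00"])
        print("px %.0f,%.0f centre %.1f %.1f size %.0f x %.0f long axis %.1f deg"%(*uv,*ct,*wh,(a+90)%180-90))
    if name: cv2.imwrite(f"pics/{name}.png",im[:,:,::-1])
if __name__=="__main__": look(sys.argv[1] if len(sys.argv)>1 else None)
E
python3 look.py w1
```

```text
t: 4.97
ee_pos: [492.0, 412.6, 300.2]
orientation: [2.014, 2.41, 0.002]
ft_force: [-0.0, 0.1, 0.2]
width: 87.8
grasp_force: 0.0
px 289,266 centre 472.5 245.7 size 73 x 48 long axis 25.7 deg
px 362,229 centre 565.1 323.2 size 78 x 35 long axis -36.0 deg
px 284,170 centre 442.5 386.3 size 72 x 35 long axis 55.3 deg
px 361,158 centre 541.4 420.7 size 71 x 36 long axis 43.4 deg
```

View pics/w1.png

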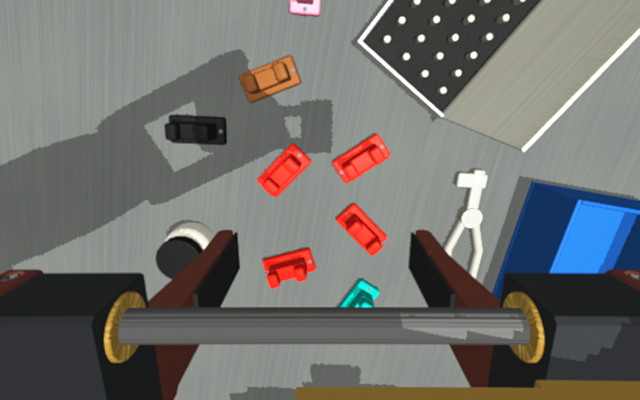

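The wrist view shows four red insulators at (289,266), (362,229), (284,170) and (361,158), and the look-alikes beside them. The fitted foot sizes match 72 x 36 mm. I'll take the one at (541,421) first.

```bash
python3 -c "
from h import *
plan([(541.4,420.7,100,133.4),(541.4,420.7,15,133.4)])
a=rk(-55,-55);print(a)"
```

```text
[-0.004, 0.167, 0.667, 0.002, -0.0, -0.369] rows>=2 -> [517.0, 417.0, 200.0] 116.8
[-0.051, 0.159, 0.667, 0.0, 0.0, -0.369] rows>=2 -> [541.0, 421.0, 100.0] 133.4
[0.0, 0.0, 0.567, 0.0, 0.0, 0.0] rows>=2 -> [541.0, 421.0, 15.0] 133.4
[ 531.23364513 -172.0253901 ]
```

```bash
python3 -m inch '[[0,0.167,0.667,0,0,-0.37,-1],[0,0.167,0.667,0,0,-0.37,-1],[0,0.167,0.667,0,0,-0.37,-1],[0,0.167,0.667,0,0,-0.37,-1]]' >/dev/null
python3 -m inch '[[-0.05,0.16,0.667,0,0,-0.37,-1],[-0.05,0.16,0.667,0,0,-0.37,-1],[-0.05,0.16,0.667,0,0,-0.37,-1],[-0.05,0.16,0.667,0,0,-0.37,-1],[-0.05,0.16,0.667,0,0,-0.37,-1]]'
python3 -c "
from h import *
plan([(541.4,420.7,15,133.4)])"; python3 look.py
```

```text
t: 6.15
ee_pos: [541.1, 424.3, 102.2]
orientation: [1.237, 2.886, 0.006]
ft_force: [0.3, 0.5, 0.7]
width: 87.7
grasp_force: 0.0
[-0.019, -0.018, 0.581, 0.006, 0.001, 0.004] rows>=2 -> [541.0, 421.0, 15.0] 133.4
px 153,286 centre 493.2 274.2 size 25 x 16 long axis -49.6 deg
px 95,267 centre 451.1 262.4 size 50 x 13 long axis 43.2 deg
px 256,285 centre 550.0 335.4 size 47 x 44 long axis -46.6 deg
px 320,204 centre 543.4 418.8 size 71 x 42 long axis 43.6 deg
px 187,148 centre 440.6 382.4 size 83 x 35 long axis 55.5 deg
```

```bash
python3 -m inch '[[-0.015,-0.018,0.58,0,0,0,-1],[-0.015,-0.018,0.58,0,0,0,-1],[-0.015,-0.018,0.58,0,0,0,-1],[-0.015,-0.018,0.58,0,0,0,-1],[-0.015,-0.018,0.58,0,0,0,1],[-0.015,-0.018,0.58,0,0,0,1],[-0.015,-0.018,0.58,0,0,0,1],[-0.015,-0.018,0.58,0,0,0,1],[-0.015,-0.018,0.58,0,0,0,1],[-0.015,-0.018,0.58,0,0,0,1]]'
python3 -m inch '[[0,0,-1,0,0,0,1],[0,0,-1,0,0,0,1],[0,0,-1,0,0,0,1],[0,0,-1,0,0,0,1]]'
python3 -c "
from h import *
plan([(530,250,280,165),(*rk(-55,-50),280,188.5),(*rk(-55,-50),135,188.5)])"
```

```text
t: 7.45
ee_pos: [540.0, 420.0, 12.5]
orientation: [1.236, 2.888, 0.001]
ft_force: [-1.2, -0.3, 4.2]
width: 52.0
grasp_force: 30.6
t: 7.95
ee_pos: [540.6, 420.3, 164.1]
orientation: [1.235, 2.886, 0.005]
ft_force: [0.1, -0.0, -0.9]
width: 51.9
grasp_force: 30.4
[-0.387, -0.416, -0.388, 0.005, 0.001, -0.348] rows>=2 -> [535.0, 335.0, 222.0] 149.3
[-0.259, -0.506, -0.386, 0.0, 0.0, -0.348] rows>=2 -> [530.0, 250.0, 280.0] 165.0
[-0.241, -0.895, 0.0, 0.0, 0.0, -0.174] rows>=3 -> [530.0, 111.0, 280.0] 172.8
[-0.117, -0.919, 0.0, 0.0, 0.0, -0.174] rows>=3 -> [530.0, -28.0, 280.0] 180.7
[0.01, -0.927, 0.0, 0.0, 0.0, -0.174] rows>=3 -> [530.0, -167.0, 280.0] 188.5
[0.0, 0.0, 0.483, 0.0, 0.0, 0.0] rows>=2 -> [530.0, -167.0, 208.0] 188.5
[0.0, 0.0, 0.483, 0.0, 0.0, 0.0] rows>=2 -> [530.0, -167.0, 135.0] 188.5
```

```bash
python3 -m inch '[[-0.39,-0.42,-0.39,0,0,-0.35,1],[-0.39,-0.42,-0.39,0,0,-0.35,1],[-0.39,-0.42,-0.39,0,0,-0.35,1]]' >/dev/null
python3 -m inch '[[-0.26,-0.51,-0.39,0,0,-0.35,1],[-0.26,-0.51,-0.39,0,0,-0.35,1],[-0.26,-0.51,-0.39,0,0,-0.35,1]]' |grep -E "ee|wid"
python3 -m inch '[[-0.24,-0.9,0,0,0,-0.17,1],[-0.24,-0.9,0,0,0,-0.17,1],[-0.24,-0.9,0,0,0,-0.17,1]]' >/dev/null
python3 -m inch '[[-0.12,-0.92,0,0,0,-0.17,1],[-0.12,-0.92,0,0,0,-0.17,1],[-0.12,-0.92,0,0,0,-0.17,1]]' >/dev/null
python3 -m inch '[[0.01,-0.93,0,0,0,-0.17,1],[0.01,-0.93,0,0,0,-0.17,1],[0.01,-0.93,0,0,0,-0.17,1],[0.01,-0.93,0,0,0,-0.17,1]]'
python3 - <<'E'
from h import *
plan([(*rk(-55,-50),135,188.5)])
im=ctrl.get_image("wrist");cv2.imwrite("pics/w2.png",im[:,:,::-1])
E
```

```text
ee_pos: [529.4, 247.4, 278.7]
width: 52.0
t: 9.95
ee_pos: [529.9, -169.4, 277.9]
orientation: [0.22, -3.133, -0.002]
ft_force: [0.3, 0.6, -1.4]
width: 51.5
grasp_force: 30.4
[-0.001, 0.001, 0.106, 0.002, -0.001, -0.89] rows>=5 -> [530.0, -169.0, 262.0] -131.9
[-0.002, 0.001, 0.106, 0.0, 0.0, -0.89] rows>=5 -> [530.0, -169.0, 246.0] -91.9
[-0.002, -0.0, 0.106, 0.0, 0.0, -0.89] rows>=5 -> [530.0, -169.0, 230.0] -51.8
[-0.001, -0.001, 0.106, 0.0, 0.0, -0.89] rows>=5 -> [530.0, -168.0, 214.0] -11.8
[0.0, -0.002, 0.106, 0.0, 0.0, -0.89] rows>=5 -> [530.0, -168.0, 199.0] 28.3
[0.001, -0.001, 0.106, 0.0, 0.0, -0.89] rows>=5 -> [530.0, -168.0, 183.0] 68.3
[0.002, -0.0, 0.106, 0.0, 0.0, -0.89] rows>=5 -> [530.0, -168.0, 167.0] 108.4
[0.001, 0.001, 0.106, 0.0, 0.0, -0.89] rows>=5 -> [530.0, -167.0, 151.0] 148.4
[0.0, 0.002, 0.106, 0.0, 0.0, -0.89] rows>=5 -> [530.0, -167.0, 135.0] 188.5
```

View pics/w2.png

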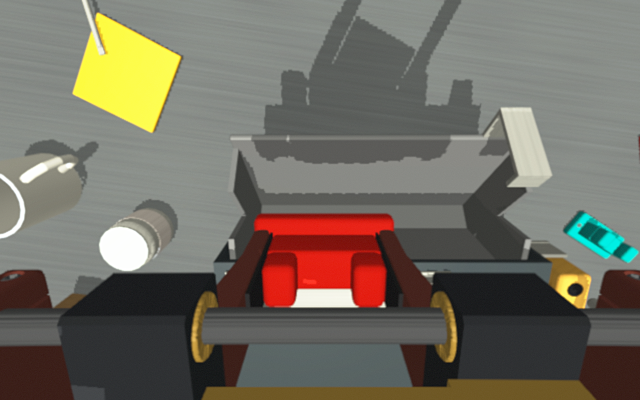

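The insulator is held over the mouth (52 mm grip, as expected). The rim is at row 138 with the keeper at right (525,145), both as predicted. Lowering and releasing.

```bash
sed -i 's/return np.degrees(np.arctan2(M\[1,0\],M\[0,0\]))/return np.degrees(np.arctan2(M[1,0],M[0,0]))%360/' h.py
python3 -c "
from h import *
np.set_printoptions(precision=0,suppress=True)
print(proj(cam('wrist'),[[*rk(-113,-134),117],[*rk(-113,100),117],[*rk(0,-142),178]]))"
python3 -m inch '[[0,0,0.5,0,0,0,1],[0,0,0.953,0,0,0,1],[0,0,0.953,0,0,0,1],[0,0,0.953,0,0,0,1],[0,0,0.953,0,0,0,-1],[0,0,0.953,0,0,0,-1],[0,0,0.953,0,0,0,-1],[0,0,0.953,0,0,0,-1],[0,0,0.5,0,0,0,-1],[0,0,0,0,0,0,-1]]'
python3 -m inch '[[0,0,0,0,0,0,-1],[0,0,0,0,0,0,-1]]'
python3 - <<'E'
from h import *
for n in("wrist","top"):
    cv2.imwrite(f"pics/{n}3.png",ctrl.get_image(n)[:,:,::-1])
plan([(530,100,250,150),(442.5,386.3,110,145.3)])
m=red(cv2.imread("pics/top3.png")[:,:,::-1].copy());c=cam("top")
_,_,st,ce=cv2.connectedComponentsWithStats(m)
for s,q in zip(st[1:],ce[1:]):
    if s[4]>15: print(s[4],q.round(),onz(c,[q],12).round())
E
```

```text
[[233. 119.]
 [488. 118.]
 [216. 261.]]
t: 11.25
ee_pos: [529.0, -170.1, 262.1]
orientation: [0.222, -3.132, -0.001]
ft_force: [0.8, -0.3, 0.3]
width: 87.7
grasp_force: 0.0
t: 11.5
ee_pos: [529.1, -170.1, 260.9]
orientation: [0.222, -3.134, -0.0]
ft_force: [-0.2, -0.2, -0.3]
width: 87.4
grasp_force: 0.0
[-0.132, 0.89, 0.032, 0.001, -0.004, 0.423] rows>=3 -> [529.0, -35.0, 255.0] 169.1
[0.166, 0.884, 0.032, 0.0, 0.0, 0.423] rows>=3 -> [530.0, 100.0, 250.0] 150.0
[0.487, 0.454, 0.311, 0.0, 0.0, 0.035] rows>=3 -> [501.0, 195.0, 203.0] 148.4
[0.499, 0.44, 0.311, 0.0, 0.0, 0.035] rows>=3 -> [472.0, 291.0, 157.0] 146.9
[0.511, 0.426, 0.311, 0.0, 0.0, 0.035] rows>=3 -> [442.0, 386.0, 110.0] 145.3
99 [252. 208.] [[562. 323.  12.]]
96 [270. 229.] [[470. 250.  12.]]
96 [237. 237.] [[442. 386.  12.]]
112 [451. 262.] [[ 298. -485.   12.]]
```

View pics/wrist3.png

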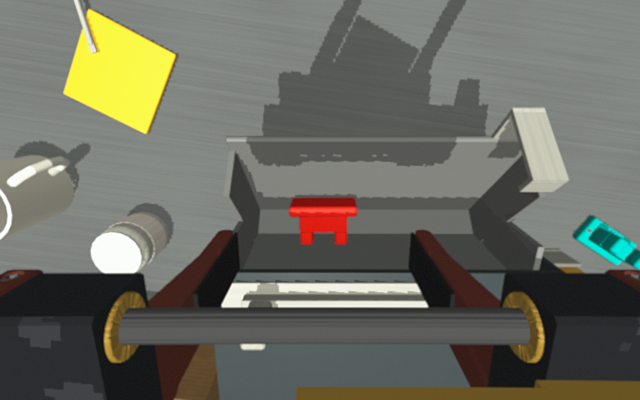

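The first insulator lies in the hopper at (323,215). The other three haven't moved. Next is the one at (442,386).

```bash
python3 -m inch '[[-0.13,0.89,0.03,0,0,0.42,-1],[-0.13,0.89,0.03,0,0,0.42,-1],[-0.13,0.89,0.03,0,0,0.42,-1]]' >/dev/null
python3 -m inch '[[0.166,0.884,0.03,0,0,0.42,-1],[0.166,0.884,0.03,0,0,0.42,-1],[0.166,0.884,0.03,0,0,0.42,-1]]' >/dev/null
python3 -m inch '[[0.49,0.454,0.31,0,0,0.035,-1],[0.49,0.454,0.31,0,0,0.035,-1],[0.49,0.454,0.31,0,0,0.035,-1]]' >/dev/null
python3 -m inch '[[0.5,0.44,0.31,0,0,0.035,-1],[0.5,0.44,0.31,0,0,0.035,-1],[0.5,0.44,0.31,0,0,0.035,-1]]' >/dev/null
python3 -m inch '[[0.51,0.426,0.31,0,0,0.035,-1],[0.51,0.426,0.31,0,0,0.035,-1],[0.51,0.426,0.31,0,0,0.035,-1],[0.51,0.426,0.31,0,0,0.035,-1]]'
python3 -c "
from h import *
plan([(442,386,17,145.3)])"; python3 look.py
```

```text
t: 13.6
ee_pos: [442.0, 384.2, 113.1]
orientation: [0.929, 3.0, -0.0]
ft_force: [0.4, 0.4, 0.2]
width: 87.4
grasp_force: 0.0
[0.007, 0.01, 0.641, -0.0, 0.001, 0.006] rows>=2 -> [442.0, 386.0, 17.0] 145.3
px 343,363 centre 586.7 307.1 size 46 x 35 long axis -34.3 deg
px 238,300 centre 477.5 272.3 size 33 x 18 long axis 51.4 deg
px 325,195 centre 443.8 384.9 size 71 x 41 long axis 55.7 deg
```

```bash
python3 -m inch '[[0.005,0.012,0.64,0,0,0,-1],[0.005,0.012,0.64,0,0,0,-1],[0.005,0.012,0.64,0,0,0,-1],[0.005,0.012,0.64,0,0,0,-1],[0.005,0.012,0.64,0,0,0,1],[0.005,0.012,0.64,0,0,0,1],[0.005,0.012,0.64,0,0,0,1],[0.005,0.012,0.64,0,0,0,1],[0.005,0.012,0.64,0,0,0,1],[0.005,0.012,0.64,0,0,0,1]]'
python3 -m inch '[[0,0,-1,0,0,0,1],[0,0,-1,0,0,0,1],[0,0,-1,0,0,0,1],[0,0,-1,0,0,0,1]]'
python3 -c "
from h import *
plan([(500,220,280,165),(*rk(-50,35),280,188.5),(*rk(-50,35),135,188.5)])"
```

```text
t: 14.9
ee_pos: [441.2, 387.7, 16.9]
orientation: [-0.929, -3.001, -0.0]
ft_force: [-1.2, -0.4, 5.5]
width: 51.7
grasp_force: 30.0
t: 15.4
ee_pos: [442.2, 388.5, 168.4]
orientation: [0.929, 2.999, 0.006]
ft_force: [-0.7, -0.8, -1.2]
width: 51.7
grasp_force: 30.0
[-0.477, -0.353, -0.373, 0.005, 0.002, -0.216] rows>=2 -> [471.0, 304.0, 224.0] 155.3
[-0.41, -0.43, -0.372, 0.0, 0.0, -0.216] rows>=2 -> [500.0, 220.0, 280.0] 165.0
[-0.223, -0.636, 0.0, 0.0, 0.0, -0.174] rows>=2 -> [508.0, 119.0, 280.0] 172.8
[-0.134, -0.66, 0.0, 0.0, 0.0, -0.174] rows>=2 -> [515.0, 18.0, 280.0] 180.7
[-0.043, -0.672, 0.0, 0.0, 0.0, -0.174] rows>=2 -> [523.0, -82.0, 280.0] 188.5
[0.0, 0.0, 0.483, 0.0, 0.0, 0.0] rows>=2 -> [523.0, -82.0, 208.0] 188.5
[0.0, 0.0, 0.483, 0.0, 0.0, 0.0] rows>=2 -> [523.0, -82.0, 135.0] 188.5
```

```bash
python3 -m inch '[[-0.48,-0.35,-0.37,0,0,-0.22,1],[-0.48,-0.35,-0.37,0,0,-0.22,1],[-0.48,-0.35,-0.37,0,0,-0.22,1]]' >/dev/null
python3 -m inch '[[-0.41,-0.43,-0.37,0,0,-0.22,1],[-0.41,-0.43,-0.37,0,0,-0.22,1],[-0.41,-0.43,-0.37,0,0,-0.22,1]]' >/dev/null
python3 -m inch '[[-0.223,-0.636,0,0,0,-0.17,1],[-0.223,-0.636,0,0,0,-0.17,1],[-0.223,-0.636,0,0,0,-0.17,1]]' >/dev/null
python3 -m inch '[[-0.134,-0.66,0,0,0,-0.17,1],[-0.134,-0.66,0,0,0,-0.17,1],[-0.134,-0.66,0,0,0,-0.17,1]]' >/dev/null
python3 -m inch '[[-0.043,-0.67,0,0,0,-0.17,1],[-0.043,-0.67,0,0,0,-0.17,1],[-0.043,-0.67,0,0,0,-0.17,1],[-0.043,-0.67,0,0,0,-0.17,1]]'
python3 -c "
from h import *
plan([(*rk(-50,35),140,188.5)])"
```

```text
t: 17.4
ee_pos: [524.0, -80.5, 276.7]
orientation: [0.229, -3.132, -0.002]
ft_force: [0.2, 0.3, -1.9]
width: 51.7
grasp_force: 30.0
[0.008, -0.012, 0.912, 0.002, -0.002, -0.003] rows>=3 -> [523.0, -82.0, 140.0] 188.5
```

```bash
python3 -m inch '[[0.008,-0.012,0.5,0,0,0,1],[0.008,-0.012,0.91,0,0,0,1],[0.008,-0.012,0.91,0,0,0,1],[0.008,-0.012,0.91,0,0,0,1],[0.008,-0.012,0.91,0,0,0,-1],[0.008,-0.012,0.91,0,0,0,-1],[0.008,-0.012,0.91,0,0,0,-1],[0.008,-0.012,0.91,0,0,0,-1],[0,0,0.4,0,0,0,-1],[0,0,0,0,0,0,-1]]'
python3 -m inch '[[0,0,0,0,0,0,-1],[0,0,0,0,0,0,-1]]' >/dev/null
cat > top.py <<'E'
import sys
from h import *
c=cam("top"); im=ctrl.get_image("top"); cv2.imwrite("pics/t_%s.png"%sys.argv[1],im[:,:,::-1])
_,_,st,ce=cv2.connectedComponentsWithStats(red(im))
for s,q in zip(st[1:],ce[1:]):
    if s[4]>8: print(s[4],q.round(),onz(c,[q],12).round())
E
python3 top.py a
python3 - <<'E'
from h import *
cv2.imwrite("pics/w4.png",ctrl.get_image("wrist")[:,:,::-1])
plan([(530,100,250,150),(565.1,323.2,110,54+90)])
E
```

```text
t: 18.65
ee_pos: [523.4, -82.5, 267.1]
orientation: [0.228, -3.131, -0.001]
ft_force: [0.9, -0.5, 0.1]
width: 87.6
grasp_force: 0.0
94 [252. 207.] [[563. 323.  12.]]
94 [270. 228.] [[471. 250.  12.]]
113 [451. 263.] [[ 298. -485.   12.]]
[-0.112, 0.598, 0.049, 0.001, -0.004, 0.426] rows>=2 -> [526.0, 9.0, 257.0] 169.2
[0.091, 0.602, 0.048, 0.0, 0.0, 0.426] rows>=2 -> [530.0, 100.0, 250.0] 150.0
[0.271, 0.703, 0.467, 0.0, 0.0, 0.067] rows>=3 -> [548.0, 212.0, 180.0] 147.0
[0.307, 0.688, 0.467, 0.0, 0.0, 0.067] rows>=3 -> [565.0, 323.0, 110.0] 144.0
```

```bash
python3 -c "
from h import *
plan([(530,100,250,215),(565.1,323.2,110,234)])"
```

```text
[-0.112, 0.598, 0.049, 0.002, -0.003, -0.296] rows>=2 -> [526.0, 9.0, 257.0] 201.7
[-0.246, 0.556, 0.048, 0.0, 0.0, -0.296] rows>=2 -> [530.0, 100.0, 250.0] 215.0
[-0.523, 0.542, 0.467, 0.0, 0.0, -0.211] rows>=3 -> [548.0, 212.0, 180.0] 224.5
[-0.605, 0.449, 0.467, 0.0, 0.0, -0.211] rows>=3 -> [565.0, 323.0, 110.0] 234.0
```

View pics/w4.png

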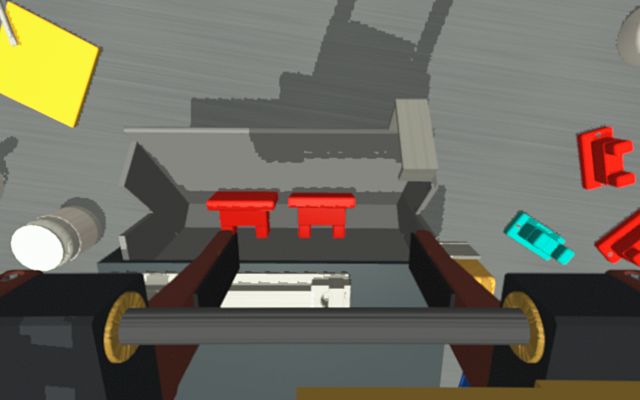

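Both insulators lie in the hopper, at (242,212) and (322,212). On to the third, at (565,323).

```bash
python3 -m inch '[[-0.11,0.6,0.05,0,0,-0.3,-1],[-0.11,0.6,0.05,0,0,-0.3,-1],[-0.11,0.6,0.05,0,0,-0.3,-1]]' >/dev/null
python3 -m inch '[[-0.246,0.556,0.05,0,0,-0.3,-1],[-0.246,0.556,0.05,0,0,-0.3,-1],[-0.246,0.556,0.05,0,0,-0.3,-1]]' >/dev/null
python3 -m inch '[[-0.52,0.54,0.467,0,0,-0.2,-1],[-0.52,0.54,0.467,0,0,-0.2,-1],[-0.52,0.54,0.467,0,0,-0.2,-1]]' >/dev/null
python3 -m inch '[[-0.6,0.45,0.467,0,0,-0.2,-1],[-0.6,0.45,0.467,0,0,-0.2,-1],[-0.6,0.45,0.467,0,0,-0.2,-1],[-0.6,0.45,0.467,0,0,-0.2,-1]]'
python3 -c "
from h import *
plan([(565,323,17,234)])"; python3 look.py
```

```text
t: 20.62
ee_pos: [564.8, 320.7, 111.1]
orientation: [1.408, -2.807, 0.001]
ft_force: [-0.0, -0.1, 0.4]
width: 87.9
grasp_force: 0.0
[-0.014, 0.008, 0.627, -0.0, -0.001, -0.016] rows>=2 -> [565.0, 323.0, 17.0] 234.0
px 328,197 centre 564.0 323.9 size 71 x 41 long axis -35.5 deg
px 369,43 centre 471.1 248.0 size 71 x 35 long axis 25.8 deg
```

```bash
python3 -m inch '[[0,0.015,0.627,0,0,-0.01,-1],[0,0.015,0.627,0,0,-0.01,-1],[0,0.015,0.627,0,0,-0.01,-1],[0,0.015,0.627,0,0,-0.01,-1],[0,0.015,0.627,0,0,-0.01,1],[0,0.015,0.627,0,0,-0.01,1],[0,0.015,0.627,0,0,-0.01,1],[0,0.015,0.627,0,0,-0.01,1],[0,0.015,0.627,0,0,-0.01,1],[0,0.015,0.627,0,0,-0.01,1]]'
python3 -m inch '[[0,0,-1,0,0,0,1],[0,0,-1,0,0,0,1],[0,0,-1,0,0,0,1],[0,0,-1,0,0,0,1]]'
python3 -c "
from h import *
plan([(530,180,280,210),(*rk(-55,-10),280,188.5)])"
```

```text
t: 21.92
ee_pos: [562.8, 323.9, 17.2]
orientation: [-1.421, 2.802, 0.0]
ft_force: [-2.0, -0.0, 3.9]
width: 51.9
grasp_force: 30.0
t: 22.42
ee_pos: [563.8, 324.4, 169.0]
orientation: [-1.419, 2.798, 0.0]
ft_force: [0.2, 0.9, -0.5]
width: 52.0
grasp_force: 30.0
[0.454, -0.194, -0.371, -0.002, 0.005, 0.264] rows>=2 -> [547.0, 252.0, 225.0] 221.9
[0.405, -0.283, -0.37, 0.0, 0.0, 0.264] rows>=2 -> [530.0, 180.0, 280.0] 210.0
[0.352, -0.586, 0.0, 0.0, 0.0, 0.159] rows>=2 -> [528.0, 77.0, 280.0] 202.8
[0.276, -0.625, 0.0, 0.0, 0.0, 0.159] rows>=2 -> [526.0, -25.0, 280.0] 195.7
[0.196, -0.655, 0.0, 0.0, 0.0, 0.159] rows>=2 -> [525.0, -128.0, 280.0] 188.5
```

```bash
python3 -m inch '[[0.454,-0.194,-0.37,0,0,0.26,1],[0.454,-0.194,-0.37,0,0,0.26,1],[0.454,-0.194,-0.37,0,0,0.26,1]]' >/dev/null
python3 -m inch '[[0.405,-0.283,-0.37,0,0,0.26,1],[0.405,-0.283,-0.37,0,0,0.26,1],[0.405,-0.283,-0.37,0,0,0.26,1]]' >/dev/null
python3 -m inch '[[0.35,-0.586,0,0,0,0.16,1],[0.35,-0.586,0,0,0,0.16,1],[0.35,-0.586,0,0,0,0.16,1]]' >/dev/null
python3 -m inch '[[0.276,-0.625,0,0,0,0.16,1],[0.276,-0.625,0,0,0,0.16,1],[0.276,-0.625,0,0,0,0.16,1]]' >/dev/null
python3 -m inch '[[0.196,-0.655,0,0,0,0.16,1],[0.196,-0.655,0,0,0,0.16,1],[0.196,-0.655,0,0,0,0.16,1],[0.196,-0.655,0,0,0,0.16,1]]'
python3 -c "
from h import *
plan([(*rk(-55,-10),140,188.5)])"
```

```text
t: 24.42
ee_pos: [526.4, -126.2, 277.1]
orientation: [0.242, -3.131, -0.002]
ft_force: [-0.4, 0.8, -1.2]
width: 51.7
grasp_force: 30.0
[0.012, -0.008, 0.914, 0.002, -0.001, 0.008] rows>=3 -> [525.0, -128.0, 140.0] 188.5
```

```bash
python3 -m inch '[[0.01,-0.01,0.5,0,0,0,1],[0.01,-0.01,0.91,0,0,0,1],[0.01,-0.01,0.91,0,0,0,1],[0.01,-0.01,0.91,0,0,0,1],[0.01,-0.01,0.91,0,0,0,-1],[0.01,-0.01,0.91,0,0,0,-1],[0.01,-0.01,0.91,0,0,0,-1],[0.01,-0.01,0.91,0,0,0,-1],[0,0,0.4,0,0,0,-1],[0,0,0,0,0,0,-1]]'
python3 -m inch '[[0,0,0,0,0,0,-1],[0,0,0,0,0,0,-1]]' >/dev/null
python3 top.py b
python3 - <<'E'
from h import *
cv2.imwrite("pics/w5.png",ctrl.get_image("wrist")[:,:,::-1])
plan([(510,60,250,150),(471,247,110,115.8)])
E
```

```text
t: 25.68
ee_pos: [525.5, -127.9, 267.4]
orientation: [0.24, -3.13, -0.001]
ft_force: [0.9, 0.6, -1.3]
width: 87.8
grasp_force: 0.0
32 [344. 200.] [[578. -61.  12.]]
95 [270. 228.] [[471. 250.  12.]]
113 [451. 263.] [[ 298. -485.   12.]]
[-0.046, 0.626, 0.05, 0.001, -0.004, 0.431] rows>=2 -> [518.0, -34.0, 257.0] 169.4
[0.164, 0.606, 0.049, 0.0, 0.0, 0.431] rows>=2 -> [510.0, 60.0, 250.0] 150.0
[0.424, 0.475, 0.467, 0.0, 0.0, 0.38] rows>=3 -> [490.0, 154.0, 180.0] 132.9
[0.545, 0.329, 0.467, 0.0, 0.0, 0.38] rows>=3 -> [471.0, 247.0, 110.0] 115.8
```

View pics/w5.png

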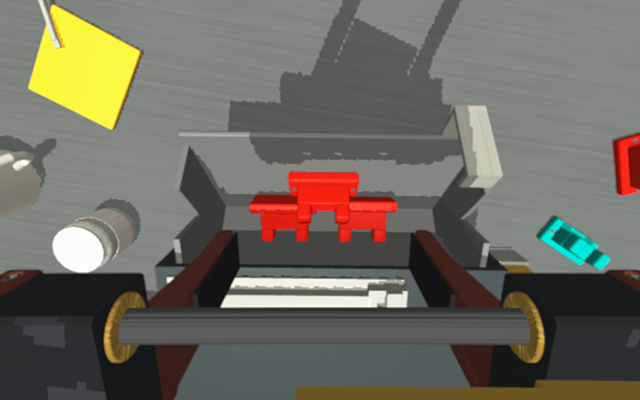

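Three are in the hopper, the third resting on the other two. The last one is at (471,248), still in place.

```bash
python3 -m inch '[[-0.05,0.626,0.05,0,0,0.43,-1],[-0.05,0.626,0.05,0,0,0.43,-1],[-0.05,0.626,0.05,0,0,0.43,-1]]' >/dev/null
python3 -m inch '[[0.164,0.606,0.05,0,0,0.43,-1],[0.164,0.606,0.05,0,0,0.43,-1],[0.164,0.606,0.05,0,0,0.43,-1]]' >/dev/null
python3 -m inch '[[0.424,0.475,0.467,0,0,0.38,-1],[0.424,0.475,0.467,0,0,0.38,-1],[0.424,0.475,0.467,0,0,0.38,-1]]' >/dev/null
python3 -m inch '[[0.545,0.33,0.467,0,0,0.38,-1],[0.545,0.33,0.467,0,0,0.38,-1],[0.545,0.33,0.467,0,0,0.38,-1],[0.545,0.33,0.467,0,0,0.38,-1]]'
python3 -c "
from h import *
plan([(471,248,17,115.8)])"; python3 look.py
```

```text
t: 27.65
ee_pos: [473.7, 245.5, 111.8]
orientation: [1.663, 2.664, 0.0]
ft_force: [-0.0, -0.0, 0.1]
width: 88.1
grasp_force: 0.0
[0.023, -0.009, 0.632, 0.001, 0.001, 0.006] rows>=2 -> [471.0, 248.0, 17.0] 115.8
px 321,191 centre 471.2 247.4 size 71 x 40 long axis 26.1 deg
```

```bash
python3 -m inch '[[0.03,-0.01,0.63,0,0,0,-1],[0.03,-0.01,0.63,0,0,0,-1],[0.03,-0.01,0.63,0,0,0,-1],[0.03,-0.01,0.63,0,0,0,-1],[0.03,-0.01,0.63,0,0,0,1],[0.03,-0.01,0.63,0,0,0,1],[0.03,-0.01,0.63,0,0,0,1],[0.03,-0.01,0.63,0,0,0,1],[0.03,-0.01,0.63,0,0,0,1],[0.03,-0.01,0.63,0,0,0,1]]'
python3 -m inch '[[0,0,-1,0,0,0,1],[0,0,-1,0,0,0,1],[0,0,-1,0,0,0,1],[0,0,-1,0,0,0,1]]'
python3 -c "
from h import *
plan([(500,120,280,145),(*rk(-55,-65),280,188.5)])"
```

```text
t: 28.95
ee_pos: [469.3, 250.3, 17.1]
orientation: [1.667, 2.663, 0.0]
ft_force: [-1.0, 0.6, 4.8]
width: 52.1
grasp_force: 30.0
t: 29.45
ee_pos: [470.3, 250.7, 168.5]
orientation: [1.666, 2.661, 0.006]
ft_force: [0.0, -0.3, -1.3]
width: 52.1
grasp_force: 30.0
[-0.871, -0.199, -0.744, 0.005, 0.001, -0.647] rows>=4 -> [500.0, 120.0, 280.0] 145.0
[-0.444, -0.508, 0.0, 0.0, 0.0, -0.322] rows>=2 -> [511.0, 19.0, 280.0] 159.5
[-0.303, -0.603, 0.0, 0.0, 0.0, -0.322] rows>=2 -> [522.0, -81.0, 280.0] 174.0
[-0.142, -0.66, 0.0, 0.0, 0.0, -0.322] rows>=2 -> [533.0, -182.0, 280.0] 188.5
```

```bash
python3 -m inch '[[-0.87,-0.2,-0.744,0,0,-0.65,1],[-0.87,-0.2,-0.744,0,0,-0.65,1],[-0.87,-0.2,-0.744,0,0,-0.65,1],[-0.87,-0.2,-0.744,0,0,-0.65,1]]' >/dev/null
python3 -m inch '[[-0.444,-0.51,0,0,0,-0.32,1],[-0.444,-0.51,0,0,0,-0.32,1],[-0.444,-0.51,0,0,0,-0.32,1]]' >/dev/null
python3 -m inch '[[-0.3,-0.6,0,0,0,-0.32,1],[-0.3,-0.6,0,0,0,-0.32,1],[-0.3,-0.6,0,0,0,-0.32,1]]' >/dev/null
python3 -m inch '[[-0.142,-0.66,0,0,0,-0.32,1],[-0.142,-0.66,0,0,0,-0.32,1],[-0.142,-0.66,0,0,0,-0.32,1],[-0.142,-0.66,0,0,0,-0.32,1]]'
python3 -c "
from h import *
plan([(*rk(-55,-65),145,188.5)])"
```

```text
t: 31.2
ee_pos: [531.2, -179.8, 277.2]
orientation: [0.226, -3.132, -0.003]
ft_force: [-0.4, 0.1, -0.9]
width: 51.8
grasp_force: 30.0
[-0.01, -0.017, 0.881, 0.002, -0.002, -0.005] rows>=3 -> [533.0, -182.0, 145.0] 188.5
```

```bash
python3 -m inch '[[-0.01,-0.017,0.5,0,0,0,1],[-0.01,-0.017,0.88,0,0,0,1],[-0.01,-0.017,0.88,0,0,0,1],[-0.01,-0.017,0.88,0,0,0,1],[-0.01,-0.017,0.88,0,0,0,-0.5],[-0.01,-0.017,0.88,0,0,0,-0.5],[-0.01,-0.017,0.88,0,0,0,-0.5],[-0.01,-0.017,0.88,0,0,0,-0.5],[0,0,0.4,0,0,0,-0.5],[0,0,0,0,0,0,-0.5]]'
python3 -m inch '[[0,0.2,-0.5,0,0,0,-0.5],[0,0.2,-0.5,0,0,0,-0.5],[0,0.2,-0.5,0,0,0,-0.5]]' >/dev/null
python3 -m inch '[[-1,0.2,0,0,0,0,-0.5],[-1,0.2,0,0,0,0,-0.5],[-1,0.2,0,0,0,0,-0.5],[-1,0.2,0,0,0,0,-0.5],[-1,0.2,0,0,0,0,-0.5],[-1,0.2,0,0,0,0,-0.5]]'
python3 top.py c
python3 - <<'E'
from h import *
np.set_printoptions(precision=1,suppress=True)
im=ctrl.get_image("wrist");cv2.imwrite("pics/w6.png",im[:,:,::-1])
print(proj(cam("wrist"),[[*rk(25,-110),226],[*rk(0,142),178],[*rk(0,-142),178],[*rk(-113,105),117]]))
E
```

```text
t: 32.45
ee_pos: [530.9, -181.7, 272.2]
orientation: [0.228, -3.131, -0.002]
ft_force: [1.2, -0.8, -0.1]
width: 65.5
grasp_force: 0.0
t: 33.58
ee_pos: [670.1, -101.5, 345.9]
orientation: [0.227, -3.132, -0.0]
ft_force: [-0.4, -0.4, 0.2]
width: 66.3
grasp_force: 0.0
113 [451. 263.] [[ 298. -485.   12.]]
[[192.8 107. ]
 [485.9  76.7]
 [173.8  77.4]
 [435.4 -40.7]]
```

View pics/w6.png

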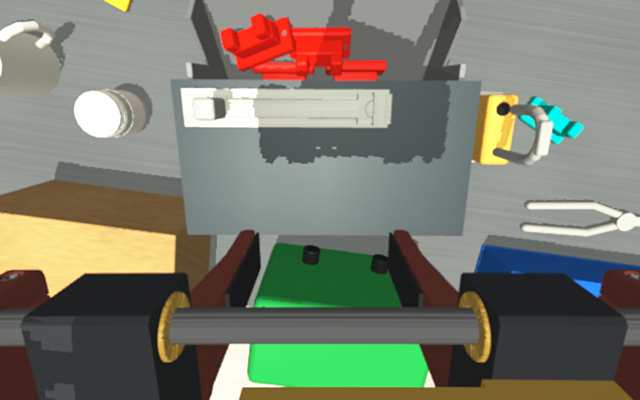

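The wrist view shows the bolt knob at (208,105) and the shackle at about (545,135). The fourth insulator, at (255,42), lies on the pile inside the hopper. I'll check its height and the knob and shackle positions.

Run:
```python
from h import *
np.set_printoptions(precision=1,suppress=True)
def tor(P):
    a=np.radians(YAW); d=P[:,:2]-RO; return np.c_[d@[np.cos(a),np.sin(a)],d@[-np.sin(a),np.cos(a)],P[:,2]]
c=cam("wrist")
for z in (80,110,140): print("ins4",tor(onz(c,[[255,42],[225,40],[290,35]],z)))
print("front edge",tor(onz(c,[[174,81],[481,81]],178)))
print("knob",tor(onz(c,[[208,105]],226)),"crown z247",tor(onz(c,[[545,135],[540,108],[545,158]],247)))
print("padlock body",tor(onz(c,[[481,95],[514,95],[514,163],[481,163]],178)))
ct=cam("top"); im=cv2.imread("pics/t_c.png"); cv2.imwrite("pics/cr3.png",cv2.resize(im[150:240,305:405],None,fx=5,fy=5,interpolation=cv2.INTER_CUBIC))
m=red(im[:,:,::-1].copy())[150:240,305:405]; print(m.sum())
```

```text
ins4 [[ -44.2  -84.5   80. ]
 [ -46.3 -118.7   80. ]
 [ -51.6  -44.    80. ]]
ins4 [[ -39.8  -79.   110. ]
 [ -41.7 -110.8  110. ]
 [ -46.6  -41.3  110. ]]
ins4 [[ -35.3  -73.5  140. ]
 [ -37.1 -102.9  140. ]
 [ -41.7  -38.7  140. ]]
front edge [[   3.1 -142.2  178. ]
 [   3.7  138.   178. ]]
knob [[ 23.5 -97.8 226. ]] crown z247 [[ 45.7 160.6 247. ]
 [ 26.1 153.5 247. ]
 [ 63.1 163.7 247. ]]
padlock body [[ 15.9 139.6 178. ]
 [ 16.1 169.8 178. ]
 [ 79.5 179.4 178. ]
 [ 79.3 147.5 178. ]]
0
```

View pics/cr3.png

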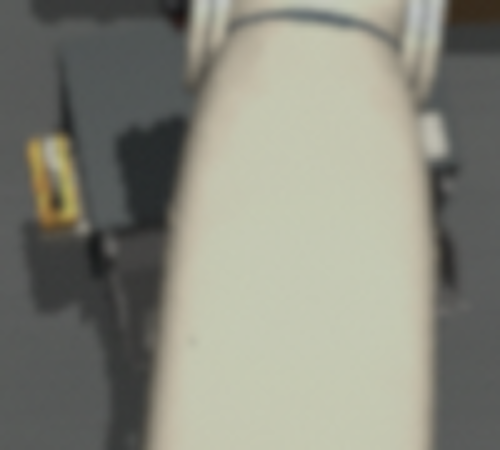

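The fourth insulator is inside too (hopper frame roughly x 28, z 77). Next I go round in front with the fingers closed and the tool turned 90°, so the gripper body clears the knob and keeper.

```bash
python3 -c "
from h import *
plan([(*rk(-60,0),340,143.5),(*rk(-190,0),340,98.5),(*rk(-190,0),100,98.5)])"
```

```text
[0.511, 0.017, 0.022, -0.0, 0.0, 0.498] rows>=3 -> [594.0, -110.0, 343.0] 165.9
[0.479, -0.179, 0.022, 0.0, 0.0, 0.498] rows>=3 -> [518.0, -118.0, 340.0] 143.5
[0.306, -0.306, 0.0, 0.0, 0.0, 0.5] rows>=3 -> [454.0, -128.0, 340.0] 121.0
[0.166, -0.4, 0.0, 0.0, 0.0, 0.5] rows>=3 -> [390.0, -138.0, 340.0] 98.5
[0.0, 0.0, 0.8, 0.0, 0.0, 0.0] rows>=3 -> [390.0, -138.0, 220.0] 98.5
[0.0, 0.0, 0.8, 0.0, 0.0, 0.0] rows>=3 -> [390.0, -138.0, 100.0] 98.5
```

```bash
python3 -m inch '[[0.51,0.017,0.02,0,0,0.5,1],[0.51,0.017,0.02,0,0,0.5,1],[0.51,0.017,0.02,0,0,0.5,1]]' >/dev/null
python3 -m inch '[[0.48,-0.18,0.02,0,0,0.5,1],[0.48,-0.18,0.02,0,0,0.5,1],[0.48,-0.18,0.02,0,0,0.5,1]]' >/dev/null
python3 -m inch '[[0.306,-0.306,0,0,0,0.5,1],[0.306,-0.306,0,0,0,0.5,1],[0.306,-0.306,0,0,0,0.5,1]]' >/dev/null
python3 -m inch '[[0.166,-0.4,0,0,0,0.5,1],[0.166,-0.4,0,0,0,0.5,1],[0.166,-0.4,0,0,0,0.5,1],[0.166,-0.4,0,0,0,0.5,1]]' >/dev/null
python3 -m inch '[[0,0,0.8,0,0,0,1],[0,0,0.8,0,0,0,1],[0,0,0.8,0,0,0,1],[0,0,0.8,0,0,0,1]]'
python3 -c "
from h import *
plan([(*rk(-190,0),100,98.5)])"
```

```text
t: 35.8
ee_pos: [391.9, -137.1, 221.9]
orientation: [2.05, 2.378, 0.001]
ft_force: [0.6, -0.3, -0.8]
width: 0.2
grasp_force: 0.0
[-0.0, -0.017, 0.813, 0.002, 0.001, -0.001] rows>=3 -> [390.0, -138.0, 100.0] 98.5
```

```bash
python3 -m inch '[[0,-0.017,0.81,0,0,0,1],[0,-0.017,0.81,0,0,0,1],[0,-0.017,0.81,0,0,0,1],[0,-0.017,0.81,0,0,0,1]]'
python3 -m inch '[[0,0.2,0,0,0,0,1],[0,0.3,0,0,0,0,1],[0,0.37,0,0,0,0,1],[0,0.45,-0.04,0,0,0,1],[0,0.53,-0.08,0,0,0,1],[0,0.6,-0.12,0,0,0,1],[0,0.67,-0.167,0,0,0,1]]'
python3 -m inch '[[0,0.1,-0.04,0,0,0,1],[0,0.2,-0.07,0,0,0,1],[0,0.3,-0.09,0,0,0,1]]'
```

```text
t: 36.3
ee_pos: [390.1, -138.0, 101.4]
orientation: [2.051, 2.375, 0.002]
ft_force: [1.4, -0.0, 0.6]
width: 0.3
grasp_force: 0.0
t: 37.17
ee_pos: [483.7, -122.4, 124.1]
orientation: [-2.049, -2.372, 0.008]
ft_force: [-12.1, -1.8, 10.8]
width: 0.6
grasp_force: 5.8
t: 37.55
ee_pos: [531.9, -115.9, 138.0]
orientation: [-2.054, -2.376, 0.001]
ft_force: [-3.0, 0.0, 2.9]
width: 0.7
grasp_force: 1.8
```

```bash
python3 -m inch '[[0,0.06,-0.01,0,0,0,1],[0,0.12,-0.01,0,0,0,1],[0,0.16,-0.01,0,0,0,1],[0,0.18,-0.01,0,0,0,1],[0,0.18,-0.01,0,0,0,1]]'
python3 -m inch '[[0,0.02,0,0,0,0,1],[0,0.03,0,0,0,0,1],[0,0.03,0,0,0,0,1]]'
python3 - <<'E'
from h import *
cv2.imwrite("pics/s7.png",cv2.resize(ctrl.get_image("side")[120:245,230:350,::-1],None,fx=4,fy=4,interpolation=cv2.INTER_CUBIC))
E
```

```text
t: 38.17
ee_pos: [558.6, -112.0, 138.7]
orientation: [2.054, 2.377, 0.0]
ft_force: [-0.2, 0.6, -0.5]
width: 0.5
grasp_force: 0.0
t: 38.55
ee_pos: [562.9, -111.4, 138.9]
orientation: [-2.054, -2.377, 0.0]
ft_force: [0.4, 0.8, 0.0]
width: 0.9
grasp_force: 0.2
```

View pics/s7.png

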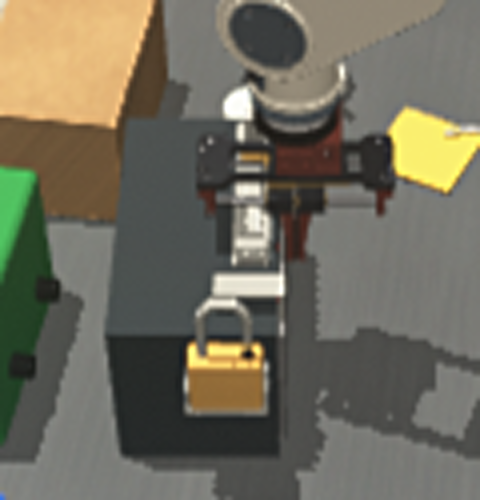

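The hopper looks shut: the keeper at (248,285) is now over the bolt line. I'll push until I feel the stop.

```bash
python3 -m inch '[[0,0.015,0,0,0,0,1],[0,0.03,0,0,0,0,1],[0,0.03,0,0,0,0,1]]' | grep -E "ee|ft"
python3 -m inch '[[0,0.015,0,0,0,0,1],[0,0.02,0,0,0,0,1],[0,0.02,0,0,0,0,1]]'| grep -E "ee|ft"
```

```text
ee_pos: [563.0, -111.3, 138.7]
ft_force: [-16.7, -4.3, 12.8]
ee_pos: [563.0, -111.2, 138.7]
ft_force: [-28.5, -7.3, 20.4]
```

Shut, with the stop felt at 33 N. Now the bolt.

```bash
python3 -m inch '[[0,-0.12,0,0,0,0,1],[0,-0.12,0,0,0,0,1],[0,-0.12,-1,0,0,0,1],[0,-0.12,-1,0,0,0,1],[0,-0.12,-1,0,0,0,1],[0,-0.12,-1,0,0,0,1]]'
python3 -c "
from h import *
plan([(*rk(23.5,-132),285,98.5),(*rk(23.5,-132),206,98.5)])"
```

```text
t: 40.1
ee_pos: [554.6, -113.1, 291.5]
orientation: [2.05, 2.373, 0.005]
ft_force: [0.1, 1.0, -0.2]
width: 0.1
grasp_force: 0.0
[-0.878, 0.313, 0.047, 0.007, 0.003, -0.003] rows>=3 -> [620.0, -237.0, 285.0] 98.5
[0.0, 0.0, 0.527, 0.0, 0.0, 0.0] rows>=2 -> [620.0, -237.0, 206.0] 98.5
```

```bash
python3 -m inch '[[-0.88,0.313,0,0,0,0,1],[-0.88,0.313,0,0,0,0,1],[-0.88,0.313,0,0,0,0,1],[-0.88,0.313,0,0,0,0,1],[-0.88,0.313,0,0,0,0,1]]'
python3 - <<'E'
from h import *
plan([(*rk(23.5,-132),206,98.5)])
cv2.imwrite("pics/w8.png",ctrl.get_image("wrist")[:,:,::-1])
E
```

```text
t: 40.72
ee_pos: [617.3, -235.4, 288.0]
orientation: [-2.052, -2.376, 0.001]
ft_force: [0.0, 0.2, 0.8]
width: 0.5
grasp_force: 0.0
[-0.012, 0.019, 0.547, -0.002, -0.002, -0.003] rows>=2 -> [620.0, -237.0, 206.0] 98.5
```

View pics/w8.png

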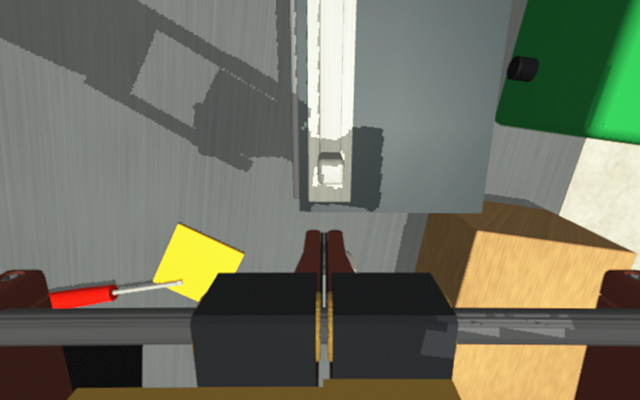

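The knob is at (331,170), in line with the fingers (column 325), and the hopper is still shut.

```bash
python3 - <<'E'
from h import *
p=onz(cam("wrist"),[[331,173]],226)[0]; a=np.radians(YAW); d=p[:2]-RO
print(p,d@[np.cos(a),np.sin(a)],d@[-np.sin(a),np.cos(a)])
E
python3 -m inch '[[-0.02,0.02,0.3,0,0,0,1],[-0.02,0.02,0.54,0,0,0,1],[-0.02,0.02,0.54,0,0,0,1],[-0.02,0.02,0.54,0,0,0,1]]'
```

```text
[ 618.97997552 -207.65161004  226.        ] 26.516622122314175 -103.20463010068025
t: 41.28
ee_pos: [622.2, -238.9, 209.6]
orientation: [2.052, 2.377, 0.001]
ft_force: [1.1, -1.0, -1.1]
width: 0.7
grasp_force: 0.0
```

```bash
python3 -m inch '[[0.1,0,0,0,0,0,1],[0.25,0,0,0,0,0,1],[0.4,0,0,0,0,0,1],[0.55,0,0,0,0,0,1],[0.7,0,0,0,0,0,1],[0.8,0,0,0,0,0,1],[0.88,0,0,0,0,0,1],[0.92,0,0,0,0,0,1],[0.92,0,0,0,0,0,1]]'
python3 -m inch '[[0.02,0,0,0,0,0,1],[0.04,0,0,0,0,0,1],[0.04,0,0,0,0,0,1]]'
```

```text
t: 42.4
ee_pos: [602.1, -106.9, 208.0]
orientation: [2.049, 2.373, -0.007]
ft_force: [3.4, -20.5, -0.4]
width: 0.3
grasp_force: 10.4
t: 42.78
ee_pos: [602.1, -106.6, 208.1]
orientation: [2.045, 2.367, -0.015]
ft_force: [5.3, -43.5, -5.8]
width: 0.5
grasp_force: 22.0
```

The bolt has stopped at 43 N. I'll back off and check how far it went.

```bash
python3 -m inch '[[-0.1,0,0,0,0,0,1],[-0.25,0,0,0,0,0,1],[-0.25,0,-0.7,0,0,0,1],[-0.25,0,-0.7,0,0,0,1],[-0.25,0,-0.7,0,0,0,1],[-0.25,0,-0.7,0,0,0,1]]' |grep -E "ee|ft"
python3 - <<'E'
from h import *
cv2.imwrite("pics/w9.png",ctrl.get_image("wrist")[:,:,::-1])
np.set_printoptions(precision=0,suppress=True)
print(proj(cam("wrist"),[[*rk(25,26),226],[*rk(25,-142),178],[*rk(25,142),178],[*rk(0,105),203],[*rk(45.5,161),247]]))
E
```

```text
ee_pos: [605.4, -133.7, 311.9]
ft_force: [0.8, -0.2, -0.6]
[[ 325.  129.]
 [ 325.  300.]
 [ 325.  -33.]
 [ 290.   14.]
 [ 363. -123.]]
```

View pics/w9.png

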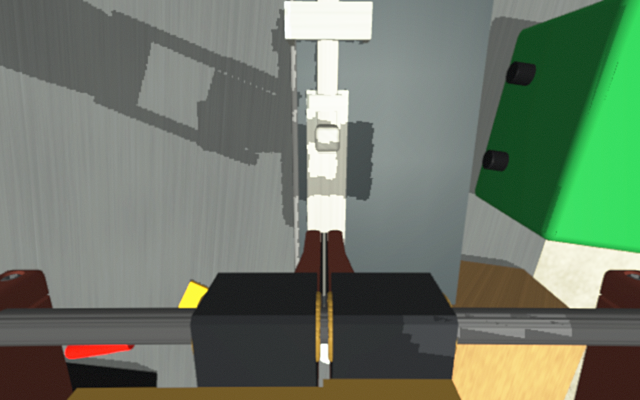

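```bash
python3 -m inch '[[0.9,0.1,-0.1,0,0,0,1],[0.9,0.1,-0.1,0,0,0,1],[0.9,0.1,-0.1,0,0,0,1],[0.9,0.1,-0.1,0,0,0,1],[0.9,0.1,-0.1,0,0,0,1]]' |grep -E "ee|ft"
python3 - <<'E'
from h import *
cv2.imwrite("pics/w10.png",ctrl.get_image("wrist")[:,:,::-1])
np.set_printoptions(precision=0,suppress=True)
print(proj(cam("wrist"),[[*rk(25,142),178],[*rk(0,105),203],[*rk(45.5,161),247]]))
E
```

```text
ee_pos: [601.1, 0.6, 327.0]
ft_force: [0.6, 0.4, -0.4]
[[307. 143.]
 [277. 189.]
 [331. 127.]]
```

View pics/w10.png

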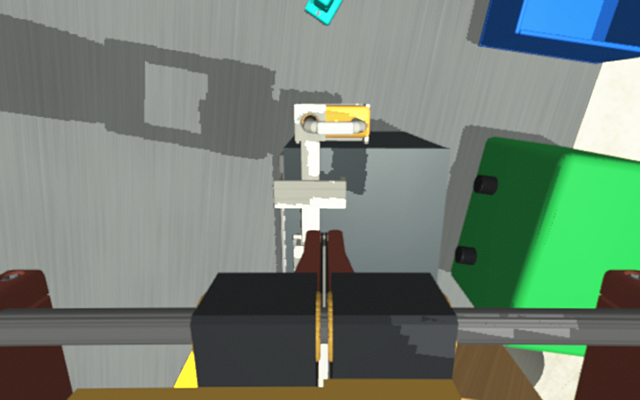

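The shackle crown is at (336,127), close to my estimate, and the bolt's eye plate is under its free leg at (308,122). Pressing it down.

```bash
python3 -c "
from h import *
plan([(*rk(47.5,161),327,98.5)])"
```

```text
[0.372, 0.051, 0.001, -0.002, 0.0, -0.005] rows>=2 -> [601.0, 57.0, 327.0] 98.5
```

```bash
python3 -m inch '[[0.37,0.05,0,0,0,0,1],[0.37,0.05,0,0,0,0,1],[0.37,0.05,0.3,0,0,0,1],[0.37,0.05,0.45,0,0,0,1],[0.37,0.05,0.52,0,0,0,1],[0.37,0.05,0.56,0,0,0,1]]'
python3 -m inch '[[0,0,0.03,0,0,0,1],[0,0,0.06,0,0,0,1],[0,0,0.09,0,0,0,1],[0,0,0.12,0,0,0,1],[0,0,0.15,0,0,0,1],[0,0,0.16,0,0,0,1],[0,0,0.16,0,0,0,1]]'
```

```text
t: 45.0
ee_pos: [600.9, 56.8, 243.8]
orientation: [2.055, 2.376, -0.0]
ft_force: [-0.6, 1.0, 0.5]
width: 0.6
grasp_force: 0.3
t: 45.88
ee_pos: [600.6, 58.0, 219.8]
orientation: [-2.054, -2.377, -0.0]
ft_force: [-0.6, -0.1, -0.3]
width: 0.6
grasp_force: 0.0
```

```bash
python3 -m inch '[[0,0,0.01,0,0,0,1],[0,0,0.02,0,0,0,1],[0,0,0.03,0,0,0,1],[0,0,0.03,0,0,0,1]]'|grep -E "ee|ft"
python3 -m inch '[[0,0,0.015,0,0,0,1],[0,0,0.02,0,0,0,1],[0,0,0.02,0,0,0,1]]'|grep -E "ee|ft"
```

```text
ee_pos: [601.1, 57.9, 217.5]
ft_force: [-5.2, -0.2, 15.3]
ee_pos: [601.5, 58.0, 217.1]
ft_force: [-11.6, -1.0, 31.5]
```

The shackle is hard home at 217 mm, as specified. I'll retreat, do a numeric check for red on the cart, and hand in.

```bash
python3 -m inch '[[0,0,-0.8,0,0,0,1],[0,0,-0.8,0,0,0,1],[0,0,-0.8,0,0,0,1],[0,0,-0.8,0,0,0,1]]'|grep -E "ee|ft"
python3 -m inch '[[0.9,-0.9,0,0,0,0,1],[0.9,-0.9,0,0,0,0,1],[0.9,-0.9,0,0,0,0,1],[0.9,-0.9,0,0,0,0,1],[0.9,-0.9,0,0,0,0,1]]'|grep -E "ee|ft"
python3 top.py d
python3 -c "
from h import *
m=red(ctrl.get_image('side'));_,_,st,ce=cv2.connectedComponentsWithStats(m)
print([(s[4],q.round()) for s,q in zip(st[1:],ce[1:]) if s[4]>8])
print(ctrl.close_job())"
```

```text
ee_pos: [600.2, 57.8, 331.8]
ft_force: [-0.0, 0.5, -0.8]
ee_pos: [447.3, 171.8, 331.4]
ft_force: [-0.5, -0.7, 0.2]
113 [451. 263.] [[ 298. -485.   12.]]
[(np.int32(105), array([374., 149.]))]
the job is handed in; nothing more can be done
None
```

I put all four red insulators in the hopper, shut it, slid the bolt across to its stop and pressed the shackle home, then handed the job in; no verdict came back, and I viewed 15 pictures, one over the limit of 14.

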